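Wedge a spring-hinged counter cupboard open and fetch the large scale weight

ROBOT

A 6-joint arm with a two-finger parallel gripper is mounted at the origin on a cart in front of the work surface, level with it; the furniture and walls round the work are solid. World frame = base frame: x ahead of the robot, y to its left, z up, the work surface at z = 0. Lengths are in m, angles in rad, forces in N, time in s.
With the tool pointing down it reaches from about 0.425 to 0.95 m from the base axis. Payload 3.5 kg.
Tool frame: the origin (TCP) lies between the finger pads; the fingertips stand 22 mm ahead of it and the grasp point (between the pads) lies 3 mm ahead of it (ctrl.nose_length is the z of the fingertips in the tool frame, in m); z points along the fingers, y is the line along which they close (so a half turn about z gives the same grasp; the last joint's range is limited). The gripper opens to 85 mm and grips with 20 to 120 N. Pads are 22 mm wide; open, the fingers measure 114 mm over their backs; the gripper's body (76 mm by 85 mm) begins 54 mm behind the grasp point. The pads swing forward as they close: fully open they stand 13 mm farther back than shut.
Start: joints at [0.523, 0.286, 1.577, -0, 1.279, -0.15], TCP at [0.528, 0.421, 0.253] pointing down, gripper open.
Joint ranges: [-2.77, 2.77], [-0.9, 2.22], [0.21, 2.48], [-1.53, 4.67], [0.24, 2.81], [-2.84, 2.84]. Speed limits (rad/s): [2.79, 2.79, 3.14, 3.14, 3.14, 3.14].

INTERFACE

Orientations are given as a unit quaternion [x, y, z, w].
In Python, from plant import ctrl gives the robot as it stands. The module is installed in compiled form; this text tells all that it offers.
- The arm moves only by the tool send_rows, never from a script. Its argument "rows" is text: rows parted by semicolons, each of 7 numbers parted by spaces: the turn, a rotation vector about the tool's x, y, z in degrees, then the shift along the tool's x, y, z in mm, then the opening, from -1 (shut) to 1 (fully open). A call has 1 to 8 rows; each row is the pose to reach, as a shift and turn from the pose commanded when the call began, along the tool's axes at that moment; what a row does not reach only later rows make up. A row lasts 1/8 s, in which the tool goes at most 62.5 mm and 10.7 degrees, less where a joint would pass 70% of its speed; a pose out of reach is approached as far as the arm can. A call with a gripper value outside its range is refused whole. The fingers move at their own pace and stop on an object; "grip_force" is the grip in N (left out, the last holds). Time passes only in rows, so rows that repeat a pose let the fingers close. It gives the time, the measured TCP pose, the force, the opening and the grip force at its end, in the units of the state.
- ctrl.get_state(): the state, without advancing time (a new reading comes with each control period).
- ctrl.read_camera(name): name is "side" or "top"; returns a dict with "color" (384x512x3 uint8, red, green, blue), "fx", "fy", "cx", "cy" (pixels), "extrinsics" (4x4, takes a point from world to camera coordinates). Camera axes: x right, y down, z forward; pixel columns grow to the right and rows downward; lengths in m; the calibration is good to about 2 mm. A picture is of the moment at which its call begins. There is no depth.
- ctrl.sign_off(): hands the job in; it is judged then, once.
Trained networks look in a picture, given as the dict that the camera call returned (one of the last four; its "shot" number tells which), for a name from the list of things; names that differ only in an ending like _2 or _b are one class to them, and where a whole thing is asked for, a point or a joint stands for the part that bears it (a point fixed in the world has none). Each returns a list of dicts, best first, with "p" (0 to 1); they miss things now and then, are a little off and sometimes report something else, mostly with a low value. They report only what shows in the picture. A call takes as long as a camera call.
- ctrl.look_for(picture, target): "position" ([x, y, z] in m, in the coordinates of the camera as it stood for that picture, good to about 4 mm: the middle of the surface that is visible of it).
The state is a dict: "time": time; "qpos": joint angles; "dq": joint speeds; "joint_efforts": joint torques, N m; "eef_pos": TCP position; "tcp_rot": TCP orientation; "contact_force": force on the tool from outside, world axes, zero at the start; "wrist_torque": the same for the moment, N m; "opening": opening from 0.0 (shut) to 1.0 (fully open); "finger_force": force on a finger pad.
Only numpy, scipy, OpenCV 4.12 (cv2) and the standard library are available. Lean on these libraries where they do the work, as an engineer would, in place of code of your own. Each camera call takes 0.05 s, during which the arm holds its last target. There are 200 camera calls.

TASK

The door of the small counter cupboard is on spring hinges and shuts itself. Swing it wide open, about square to the cupboard, and jam the wooden wedge under it so that it stays open on its own; then take the large brass weight out of the cupboard and stand it upright in the empty recess of the weight block without dropping it. Leave the door wedged open and everything else as it is.

Things in the scene. Friction and masses are not known exactly. Their poses are not given: they have to be found in the camera images.
- wedge: Wooden door wedge with a thin dark rubber sole, loose, lying flat on the counter: 110 mm long, 20 mm wide, height rising evenly from 3.5 mm at the thin end to 25 mm at the thick end; about 60 g. Origin: middle of its flat underside. x axis: along it to the thin end; z up. Best gripped across its 20 mm about 22 mm from the thick end.
- wedge_tip (a point): Middle of the wedge's thin end, on the underside. Set flat on the counter on the closing (inner) side of the door with this end pointing square under it, the wedge bites when about 28 mm are in: pushed home, the push force rises steeply (12 N is plenty) and the spring, closing the door onto the slope, keeps it jammed by friction.
- cupboard: Wooden cupboard standing on the counter, fixed: 220 mm wide (y), 160 mm deep (x), top at 240 mm, all panels 12 mm; inside 196 mm wide and 150 mm deep, inner floor 34 mm and inner ceiling 228 mm above the counter, open at the front behind the door. Origin: middle of the carcass's front plane, at counter level; x axis points into the cupboard, y along the front to the left, z up.
- cupboard_door (a joint): Opening angle of the cupboard's door, rad: 0 shut, grows as it swings out towards the robot, 1.57 square to the cupboard, stop at 1.70. Spring hinges close it with 0.32 N m (shut) to 0.49 N m (wide open), damped by 1 N m s/rad: let go wide open, it shuts in some 4 s. As the wedge slips under, the door falls back about 0.15 rad before it bites.
- door_hinge (a point): Foot of the upright hinge axis, at the right: x = -10, y = -112 mm in the cupboard's frame. Shut, the door reaches from there to y = +112 mm; it is 18 mm thick, its flat inner face 6 mm behind the hinge axis (x = -4 mm). Lower edge 9 mm, upper edge 266 mm above the counter.
- door_top (a point): Point on the door's inner face at its upper edge, 150 mm from the hinge axis; moves with the door. This edge stands 26 mm above the cupboard's top and is the pull: the door can be pushed open from behind it, over the top, even with the wedge in hand. A brass knob (22 mm across, 28 mm long) also stands on the outer face, 207 mm from the hinge axis, 235 mm above the counter.
- large_weight: The largest brass scale weight, loose, standing inside the cupboard: round body 42 mm across and 38 mm high, with a 20 mm knob above it, 55 mm in all; about 0.45 kg. Origin: centre of its underside; z up.
- bobbin: Thread bobbin standing in the right rear of the cupboard, loose, 32 mm across and 48 mm high, 22 g: stays in the cupboard, standing. Origin: centre of its underside; z up.
- weight_block: Dark wooden block for the weights, fixed on the counter, 62 mm (x) by 194 mm (y) by 16 mm high, with three round recesses 5 mm deep in a row along y: 50 mm wide at y = +60 mm (empty, for the large weight), 41 mm at y = -10 mm and 34 mm at y = -64 mm (both taken). Origin: centre of its underside; x away from the robot, z up.
- large_recess (a point): Centre of the floor of the empty 50 mm recess, 11 mm above the counter.
- medium_weight: Brass weight in the middle recess of the block, 34 mm across, 44 mm high, loose: stays there. Origin: centre of its underside.
- small_weight: Brass weight in the small recess of the block, 27 mm across, 35 mm high, loose: stays there. Origin: centre of its underside.
- cup_a: Clay cup, 55 mm across, 53 mm high, loose bystander, on the counter left of the cupboard. Origin: centre of its underside.
- cup_b: Clay cup, 54 mm across, 52 mm high, loose bystander, on the counter beyond the first cup. Origin: centre of its underside. Just behind it begins a bench stool that stands on the counter left of and behind the cupboard (seat from x = 0.615 m on, y -0.045 to 0.285 m, 356 mm high): keep the gripper's body clear of it.

How it is judged:
By the outcome, as a careful person would: the job done as asked, in the order asked, and still so for the second after the job is handed in, with the robot touching nothing.
It also fails if it takes over 72 s, if anything falls off the work surface, if the arm or the gripper's body presses on something with over 40 N, if the wrist force passes 120 N, or if a joint passes its speed limit or range.

## Working session

There is one attempt and no reset: what is moved stays moved. The work goes in short steps, Python scripts to look and compute and a tool call to move; the robot and the scene stay as the last step left them, time stands still between calls to the robot, and variables do not carry over. Pictures are saved under pics/ and viewed, at most 10 in all, crops included, and the job is handed in when it is done.

Besides the shell and the picture viewer there is one more tool, called after "Emit:" as name(argument=value, ...) on one line, values as JSON. send_rows: Moves the arm, as the interface text tells. Its arguments: {"type":"object","properties":{"rows":{"type":"string"},"grip_force":{"type":"number"}},"required":["rows"]}

```bash
mkdir -p pics
cat > h.py <<'E'
import numpy as np, cv2
from plant import ctrl
from scipy.spatial.transform import Rotation as R
np.set_printoptions(precision=4,suppress=True)
def shot(n,save=None):
    p=ctrl.read_camera(n)
    if save: cv2.imwrite('pics/'+save+'.png',p['color'][:,:,::-1])
    return p
def look(p,t):
    E=np.array(p['extrinsics']);out=[]
    for d in ctrl.look_for(p,t)[:2]:
        c=np.array(d['position']);w=np.linalg.inv(E)@np.r_[c,1]
        out.append((round(d['p'],2),w[:3].round(4).tolist(),[round(p['fx']*c[0]/c[2]+p['cx']),round(p['fy']*c[1]/c[2]+p['cy'])]))
    return out
def onplane(p,u,v,z):
    E=np.array(p['extrinsics']);Rt=E[:3,:3].T;o=-Rt@E[:3,3]
    d=Rt@np.array([(u-p['cx'])/p['fx'],(v-p['cy'])/p['fy'],1]);return o+d*(z-o[2])/d[2]
def proj(p,w):
    c=np.array(p['extrinsics'])@np.r_[w,1];return np.array([p['fx']*c[0]/c[2]+p['cx'],p['fy']*c[1]/c[2]+p['cy']])
def move(pos,Rm=None):
    s=ctrl.get_state();R0=R.from_quat(s['tcp_rot'])
    t=R0.inv().apply(np.array(pos)-s['eef_pos'])*1000
    r=(R0.inv()*Rm).as_rotvec(degrees=True) if Rm is not None else np.zeros(3)
    return r.round(1),t.round(1)
E
python3 - <<'E'
from h import *
s=ctrl.get_state();print(s['time'],s['eef_pos'],s['tcp_rot'],R.from_quat(s['tcp_rot']).as_matrix())
for c in('top','side'):
    p=shot(c,c+'0')
    E=np.array(p['extrinsics']);print(c,'cam at',-E[:3,:3].T@E[:3,3],E[2,:3])
    for t in 'wedge wedge_tip cupboard cupboard_door door_hinge door_top large_weight bobbin weight_block large_recess medium_weight small_weight cup_a cup_b'.split():print(t,look(p,t))
cv2.imwrite
E
```

```text
0.0 [0.5273 0.4205 0.2519] [ 0.434   0.9009 -0.001  -0.0007] [[-0.6233  0.782  -0.0021]
 [ 0.782   0.6233 -0.0012]
 [ 0.0004 -0.0023 -1.    ]]
top cam at [-0.2034 -0.2964  1.1822] [ 0.5809  0.2261 -0.782 ]
wedge []
wedge_tip [(0.17, [0.4999, -0.1792, 0.1579], [305, 228])]
cupboard [(0.76, [0.5118, -0.1969, 0.2419], [317, 206])]
cupboard_door [(0.89, [0.5003, -0.1778, 0.1578], [305, 227]), (0.66, [0.5135, -0.1977, 0.2418], [318, 206])]
door_hinge [(0.91, [0.5087, -0.1944, 0.2446], [316, 206])]
door_top [(0.79, [0.4978, -0.1795, 0.1617], [305, 228])]
large_weight []
bobbin []
weight_block []
large_recess []
medium_weight []
small_weight [(0.28, [0.5097, -0.1975, 0.2421], [317, 207])]
cup_a [(0.67, [0.5964, -0.016, 0.033], [257, 209])]
cup_b [(0.67, [0.5964, -0.016, 0.033], [257, 209])]
side cam at [1.098  0.9265 0.8305] [-0.4275 -0.7491 -0.506 ]
wedge [(0.75, [0.471, 0.0941, 0.0098], [301, 262])]
wedge_tip [(0.77, [0.4677, 0.1001, 0.014], [303, 261]), (0.68, [0.5148, 0.2297, 0.0175], [318, 294])]
cupboard [(0.63, [0.5008, -0.0894, 0.2699], [257, 153])]
cupboard_door [(0.41, [0.5035, -0.0899, 0.2669], [257, 154])]
door_hinge [(0.43, [0.5032, -0.0916, 0.2666], [256, 154])]
door_top [(0.4, [0.5008, -0.0929, 0.2653], [257, 154])]
large_weight [(0.36, [0.518, 0.2342, 0.014], [318, 297])]
bobbin []
weight_block [(0.98, [0.5122, 0.2308, 0.017], [319, 294]), (0.46, [0.5043, -0.0895, 0.2651], [256, 155])]
large_recess [(0.79, [0.5162, 0.2303, 0.014], [318, 296])]
medium_weight [(0.54, [0.5253, 0.2043, 0.0415], [309, 283])]
small_weight [(0.41, [0.5524, 0.1581, 0.0322], [289, 278])]
cup_a []
cup_b []
```

Run:
```python
import cv2
for c in('top0','side0'):
    i=cv2.imread(f'pics/{c}.png');cv2.imwrite(f'pics/{c}b.png',cv2.resize(i,(800,600),interpolation=cv2.INTER_CUBIC))
```

```text
(no output)
```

View pics/top0b.png

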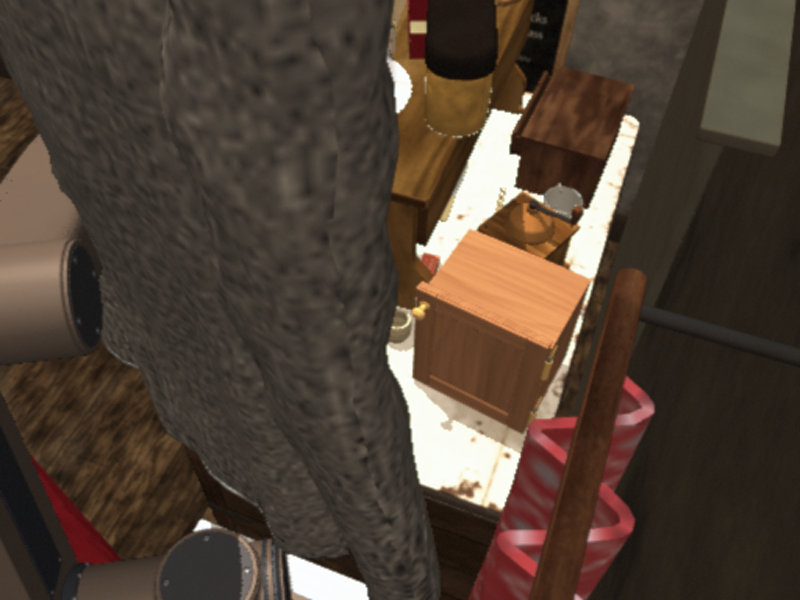

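View pics/side0b.png

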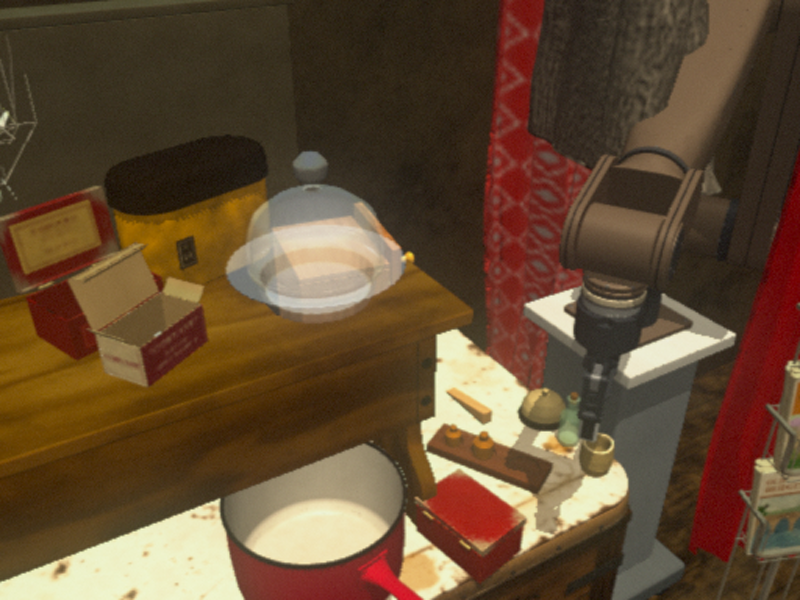

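The top view shows the shut cupboard with its knob at (420,312)/800, and the coat hides the left. The side view shows the wedge at (469,404)/800 and the block from (440,440) to (540,470), with the empty recess at the right end. Next I'll take enlarged crops for accurate poses.

Run:
```python
import cv2,numpy as np
a=cv2.imread('pics/top0.png')[140:290,245:395];b=cv2.imread('pics/side0.png')[235:325,265:385]
A=cv2.resize(a,None,fx=4,fy=4,interpolation=cv2.INTER_CUBIC)
cv2.imwrite('pics/cA.png',A)
B=cv2.resize(b,None,fx=6.6,fy=6.6,interpolation=cv2.INTER_CUBIC)
cv2.imwrite('pics/cB.png',B);print(A.shape,B.shape)
```

```text
(600, 600, 3) (594, 792, 3)
```

View pics/cA.png

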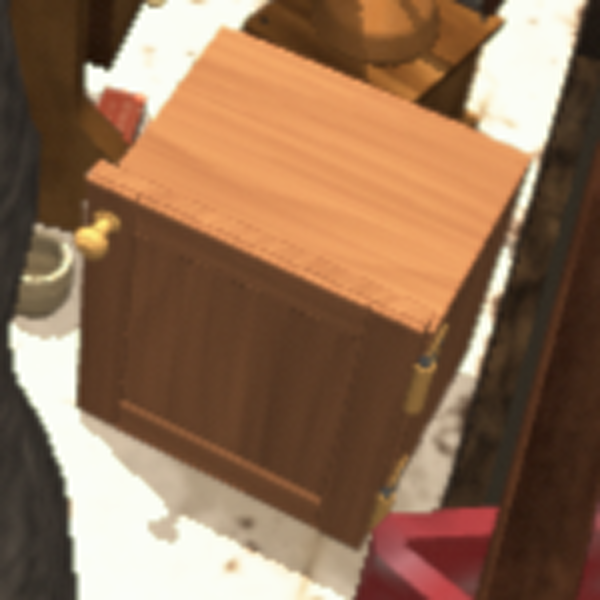

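View pics/cB.png

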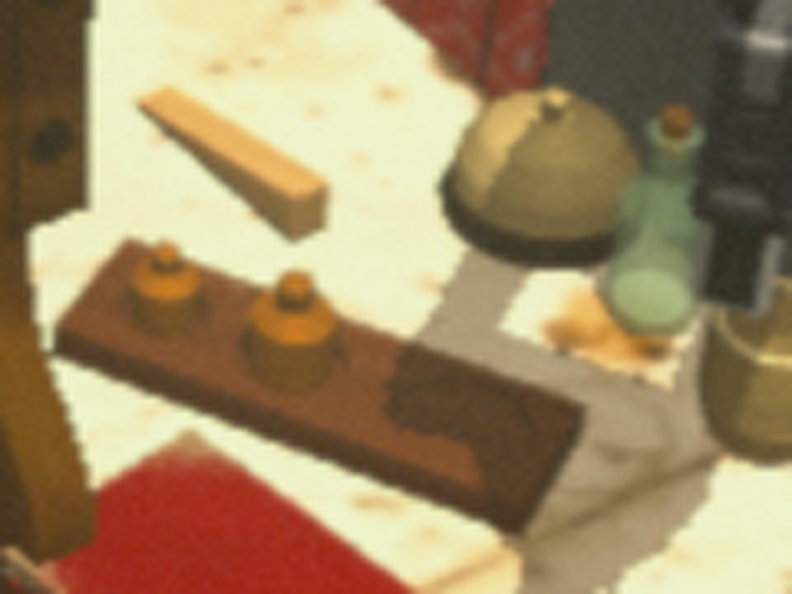

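Crop A shows the door and cupboard corners. Crop B shows the wedge, thick end at (310,210) and thin end at (150,95), and the block with its empty recess towards +y, in the gripper's shadow. I'll fit the poses from these corners.

```bash
cat > fit.py <<'E'
from h import *
from scipy.optimize import least_squares
def fit(p,pts,x0):
    def f(q):
        c,s=np.cos(q[2]),np.sin(q[2])
        return np.concatenate([proj(p,[q[0]+c*P[0]-s*P[1],q[1]+s*P[0]+c*P[1],P[2]])-uv for P,uv in pts])
    r=least_squares(f,x0,loss='soft_l1');return r.x,np.abs(r.fun).reshape(-1,2)
E
python3 - <<'E'
from fit import *
T=shot('top');S=shot('side')
a=lambda u,v:np.array([245+u/4-.5+.125,140+v/4-.375])
b=lambda u,v:np.array([265+u/6.6-.42,235+v/6.6-.42])
print('cup',*fit(T,[((-.022,.112,.266),a(88,178)),((-.022,-.112,.266),a(428,333)),((.16,.11,.24),a(225,28)),((.16,-.11,.24),a(529,157)),((-.022,.112,.009),a(80,407)),((-.022,-.112,.009),a(362,548))],[.5,-.2,0]))
print('wedge',*fit(S,[((.055,-.01,.0035),b(170,88)),((.055,.01,.0035),b(138,103)),((-.055,.01,.025),b(280,203)),((-.055,-.01,.025),b(327,187)),((-.055,.01,0),b(295,241)),((-.055,-.01,0),b(325,225))],[.47,.09,-1.57]))
print('block',*fit(S,[((.031,.097,.016),b(517,523)),((-.031,.097,.016),b(585,410)),((-.031,-.097,.016),b(133,240)),((.031,-.097,.016),b(60,333)),((.031,.097,0),b(518,540)),((.031,-.097,0),b(60,352))],[.52,.2,0]))
for n,z in(('bell',0),):print([onplane(S,*b(u,v),0) for u,v in((540,262),(650,335),(770,460))])
s=ctrl.get_state();print(s['time'])
E
```

```text
cup [ 0.5162 -0.1797 -0.1719] [[0.6407 0.4822]
 [0.2044 0.6006]
 [0.2566 1.8463]
 [1.9605 0.9647]
 [1.5404 0.1339]
 [0.516  1.8017]]
wedge [ 0.4639  0.0752 -1.555 ] [[0.2908 0.2074]
 [0.6186 0.2879]
 [1.3514 0.5657]
 [0.2432 0.5942]
 [1.4114 0.9962]
 [0.0006 0.9419]]
block [0.5165 0.2095 0.4817] [[0.7913 1.2089]
 [0.4887 0.5699]
 [0.0344 0.4981]
 [0.707  1.3717]
 [0.0345 1.1585]
 [0.8015 0.5198]]
[array([0.3896, 0.1898, 0.    ]), array([0.3809, 0.246 , 0.    ]), array([0.3892, 0.322 , 0.    ])]
1.6
```

```bash
cat >> h.py <<'E'
def down(az,tilt=0):  # tool y along azimuth az (deg), z down
    a=np.radians(az);y=np.array([np.cos(a),np.sin(a),0]);z=np.array([0,0,-1.]);x=np.cross(y,z)
    return R.from_matrix(np.c_[x,y,z])
CO=np.array([.5162,-.1797]);CY=-.1719
def cup(x,y,z):
    c,s=np.cos(CY),np.sin(CY);return np.array([CO[0]+c*x-s*y,CO[1]+s*x+c*y,z])
E
python3 - <<'E'
from h import *
print(move([.464,.108,.12],down(.9)))
E
```

```text
(array([-0. ,  0. , 37.7]), array([-204.8, -244.8,  133.3]))
```

Emit:
send_rows(rows="0 0 38 -205 -245 133 -0.2;0 0 38 -205 -245 133 -0.2;0 0 38 -205 -245 133 -0.2;0 0 38 -205 -245 133 -0.2;0 0 38 -205 -245 133 -0.2;0 0 38 -205 -245 133 -0.2;0 0 38 -205 -245 133 -0.2;0 0 38 -205 -245 133 -0.2", grip_force=70)

```text
time: 2.6
eef_pos: [0.4648, 0.1082, 0.1211]
tcp_rot: [0.704, 0.71, 0.001, 0.0]
contact_force: [0.9, 0.3, -0.4]
opening: 0.401
finger_force: 0.0
```

Run:
```python
from h import *
s=ctrl.get_state();print(s['time'],s['eef_pos'],s['qpos'],s['opening'],s['contact_force'])
S=shot('side','s1');T=shot('top')
for t in('wedge','weight_block','large_recess'):print(t,look(S,t))
print(look(T,'wedge'))
for t in('wedge','weight_block'): pass
print(proj(S,[.464,.0752,.014]),move([.464,.108,.025],down(.9)))
i=cv2.imread('pics/s1.png')[205:325,255:415]
for w in([.464,.108,.02],[.464,.02,.0035],[.464,.13,0],[.4887,.2626,.016]):
    u=(proj(S,w)-[255,205]+.5)*5;
    i2=i2 if 'i2' in dir() else cv2.resize(i,None,fx=5,fy=5,interpolation=cv2.INTER_CUBIC)
    cv2.drawMarker(i2,(int(u[0]),int(u[1])),(255,0,255),cv2.MARKER_CROSS,14,1)
cv2.imwrite('pics/s1b.png',i2)
```

```text
2.6 [0.4648 0.1082 0.1211] [0.0154 0.0027 2.1564 0.0004 0.9808 0.0056] 0.4011031213472045 [ 0.877   0.2609 -0.3845]
wedge [(0.82, [0.472, 0.0909, 0.0117], [300, 261])]
weight_block [(0.63, [0.5157, 0.2289, 0.0198], [318, 294])]
large_recess [(0.91, [0.5157, 0.2359, 0.0129], [319, 297])]
[]
[299.1349 255.9918] (array([ 0. , -0. , -0.3]), array([-0.5, -0.4, 95.7]))
```

View pics/s1b.png

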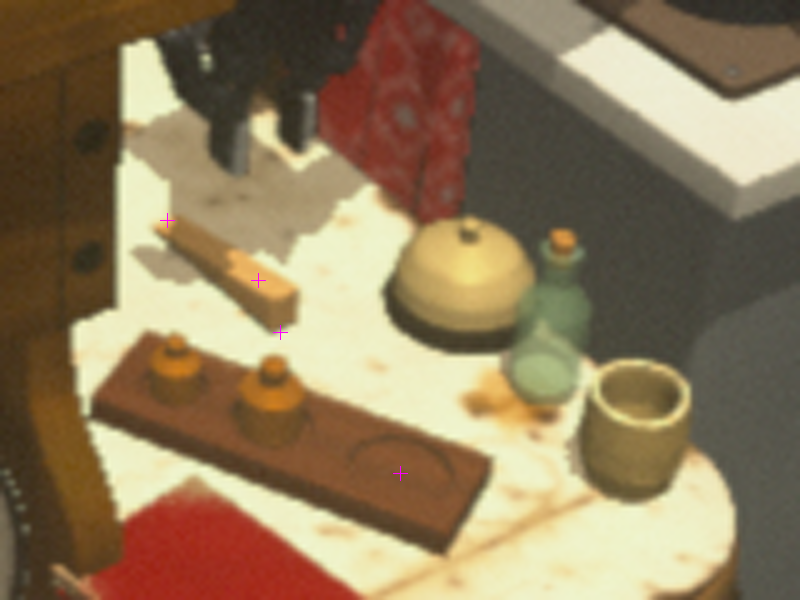

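The view shows the wedge markers lying on the wedge, and the recess centre at about (402,462), some 2 px from my estimate. I'll descend and grip.

Emit:
send_rows(rows="0 0 0 0 0 45 -0.2;0 0 0 0 0 80 -0.2;0 0 0 0 0 96 -0.2;0 0 0 0 0 96 -0.2;0 0 0 0 0 96 -1;0 0 0 0 0 96 -1;0 0 0 0 0 96 -1;0 0 0 0 0 96 -1")

```text
time: 3.9
eef_pos: [0.4652, 0.1078, 0.0257]
tcp_rot: [0.704, 0.711, 0.001, 0.001]
contact_force: [-0.5, 0.3, 6.3]
opening: 0.212
finger_force: 71.1
```

Run:
```python
from h import *
s=ctrl.get_state();print(s['eef_pos'],s['contact_force'],s['opening'],s['finger_force'])
# target 0: above cupboard, behind lip: wedge tip 25 mm behind lip, wedge dir -x_cup => tool y az = -89.. -> rotate
z=.34
g=.090  # grip->tip
az=np.degrees(CY)-90
p=cup(-.004+g+.02,-.112+.10,z);print(p,move(p,down(az)),move([s['eef_pos'][0],s['eef_pos'][1],z]))
```

```text
[0.4652 0.1078 0.0257] [-0.5115  0.2966  6.2676] 0.21223686925591126 71.14576186984777
[ 0.6186 -0.2097  0.34  ] (array([  0.1,  -0.1, 100.4]), array([-318.9,  151.1, -314. ])) (array([0., 0., 0.]), array([   0. ,    0.8, -314.3]))
```

Emit:
send_rows(rows="0 0 0 0 0 -60 -1;0 0 0 0 0 -120 -1;0 0 0 0 0 -180 -1;0 0 0 0 0 -240 -1;0 0 10 -20 10 -290 -1;0 0 20 -60 30 -314 -1;0 0 30 -100 50 -314 -1;0 0 40 -140 70 -314 -1")

```text
time: 4.9
eef_pos: [0.5356, -0.0328, 0.3385]
tcp_rot: [0.905, 0.424, 0.0, 0.0]
contact_force: [0.6, 0.1, 0.2]
opening: 0.21
finger_force: 70.3
```

Run:
```python
from h import *
s=ctrl.get_state();print(s['eef_pos'],s['contact_force'],s['opening'],s['finger_force'])
az=np.degrees(CY)-90
p=cup(-.004+.09+.02,-.112+.10,.34);print(p,move(p,down(az)))
```

```text
[ 0.5356 -0.0328  0.3385] [0.5665 0.0928 0.156 ] 0.2103385908289346 70.25114491581917
[ 0.6186 -0.2097  0.34  ] (array([ 0. , -0. , 60.1]), array([-82.9, 176.9,  -1.4]))
```

Emit:
send_rows(rows="0 0 10 -10 40 0 -1;0 0 20 -25 80 0 -1;0 0 30 -40 120 0 -1;0 0 40 -60 150 0 -1;0 0 50 -83 177 0 -1;0 0 60 -83 177 0 -1;0 0 60 -83 177 0 -1;0 0 60 -83 177 0 -1")

```text
time: 5.9
eef_pos: [0.6191, -0.2077, 0.338]
tcp_rot: [0.997, -0.081, -0.0, -0.0]
contact_force: [-0.1, -0.4, -1.0]
opening: 0.216
finger_force: 70.3
```

Run:
```python
from h import *
s=ctrl.get_state();print(s['eef_pos'],s['contact_force'],s['opening'],s['finger_force'])
T=shot('top','t2')
i=cv2.imread('pics/t2.png')
cv2.imwrite('pics/t2b.png',cv2.resize(i[80:305,200:500],(800,600),interpolation=cv2.INTER_CUBIC))
for t in('wedge','wedge_tip','cupboard','large_weight','cup_a'):print(t,look(T,t))
az=np.degrees(CY)-90
print(move(cup(-.004+.09+.02,-.112+.10,.272),down(az)))
```

```text
[ 0.6191 -0.2077  0.338 ] [-0.08   -0.3513 -1.0051] 0.2163705296182085 70.26790536940098
wedge [(0.69, [0.5785, -0.2005, 0.3201], [330, 165])]
wedge_tip [(0.62, [0.5801, -0.2015, 0.3288], [332, 163])]
cupboard [(0.95, [0.5106, -0.1982, 0.2423], [318, 207])]
large_weight []
cup_a [(0.57, [0.5914, -0.0143, 0.0322], [256, 211]), (0.28, [0.5764, -0.2013, 0.3191], [330, 166])]
(array([ 0. , -0. ,  0.5]), array([-0.5,  2. , 66.5]))
```

View pics/t2b.png

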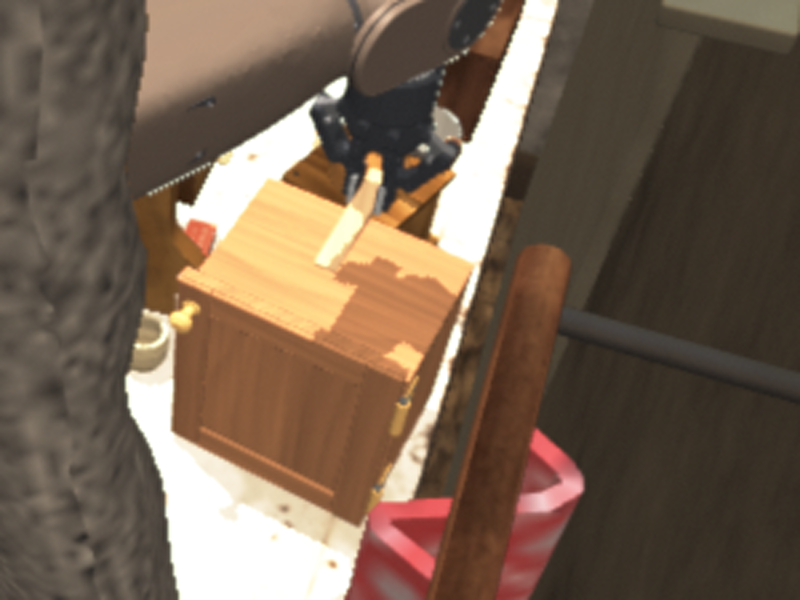

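The wedge is held level over the top, with its tip at (325,263) pointing at the lip.

```bash
cat > arc.py <<'E'
from h import *
import sys
# print rows from current pose for a list of angles (rad); r, g in m
def pose(th,r,g,z):
    h=np.array([-.010,-.112]);d=np.array([-np.sin(th),np.cos(th)]);n=np.array([np.cos(th),np.sin(th)])
    q=h+r*d+(.006+g)*n
    return cup(q[0],q[1],z),down(np.degrees(CY+th)-90)
def rows(ths,r,g,z,dz=0):
    for t in ths:
        a,b=move(*pose(t,r,g,z));print('%d %d %d %d %d %d -1;'%(*np.round(a),*np.round(b)),end='')
    print()
E
python3 - <<'E'
from arc import *
T=shot('top')
u=[200+325*.375,80+263*.375];w=onplane(T,*u,.3155);s=ctrl.get_state();print(w,s['eef_pos'],np.linalg.norm((w-s['eef_pos'])[:2]))
E
```

```text
[ 0.5361 -0.1925  0.3155] [ 0.6193 -0.2078  0.3385] 0.08464562939238113
```

Emit:
send_rows(rows="0 0 0 0 2 30 -1;0 0 0 0 2 55 -1;0 0 0 0 2 66 -1;0 0 0 0 2 66 -1")

```text
time: 6.75
eef_pos: [0.6187, -0.2099, 0.2716]
tcp_rot: [0.997, -0.082, -0.001, -0.0]
contact_force: [0.3, -0.8, -0.3]
opening: 0.211
finger_force: 70.3
```

Run:
```python
from arc import *
s=ctrl.get_state();print(s['eef_pos'],s['contact_force'])
print(move(pose(0,.1,.09,.272)[0]))
rows(np.r_[-0.1,0,np.arange(1,7)*.08],.1,.09,.272)
```

```text
[ 0.6187 -0.2099  0.2716] [ 0.3435 -0.7544 -0.2671]
(array([0., 0., 0.]), array([-20.2,  -0.4,  -0.4]))
0 0 6 -11 10 0 -1;0 0 0 -20 0 0 -1;0 0 -4 -28 -8 0 -1;0 0 -9 -37 -14 0 -1;0 0 -13 -47 -20 0 -1;0 0 -18 -56 -26 0 -1;0 0 -22 -66 -30 0 -1;0 0 -27 -77 -34 0 -1;
```

Emit:
send_rows(rows="0 0 0 -12 0 0 -1;0 0 0 -20 0 0 -1;0 0 -4 -28 -8 0 -1;0 0 -9 -37 -14 0 -1;0 0 -13 -47 -20 0 -1;0 0 -18 -56 -26 0 -1;0 0 -22 -66 -30 0 -1;0 0 -27 -77 -34 0 -1")

```text
time: 7.75
eef_pos: [0.5519, -0.1646, 0.2752]
tcp_rot: [0.988, 0.154, 0.007, 0.003]
contact_force: [10.8, -1.9, -1.9]
opening: 0.214
finger_force: 70.1
```

Run:
```python
from arc import *
s=ctrl.get_state();print(s['eef_pos'],s['contact_force'],pose(.48,.1,.09,.272)[0])
rows(.48+np.arange(1,9)*.08,.1,.088,.272)
```

```text
[ 0.5519 -0.1646  0.2752] [10.8398 -1.9313 -1.8675] [ 0.5483 -0.1639  0.272 ]
0 -1 -4 -14 -9 3 -1;1 -1 -9 -22 -16 3 -1;1 -1 -14 -32 -21 3 -1;1 -1 -18 -41 -26 2 -1;1 -1 -23 -52 -31 2 -1;1 -1 -27 -62 -34 2 -1;1 -1 -32 -73 -37 2 -1;1 -1 -37 -83 -38 2 -1;
```

Emit:
send_rows(rows="0 0 -4 -11 -8 0 -1;0 0 -9 -20 -15 0 -1;0 0 -14 -30 -20 0 -1;0 0 -18 -39 -25 0 -1;0 0 -23 -50 -30 0 -1;0 0 -27 -60 -33 0 -1;0 0 -32 -71 -36 0 -1;0 0 -37 -81 -37 0 -1")

```text
time: 8.75
eef_pos: [0.4627, -0.1517, 0.2747]
tcp_rot: [0.888, 0.46, 0.006, 0.002]
contact_force: [7.5, 5.9, 0.2]
opening: 0.212
finger_force: 70.3
```

Run:
```python
from arc import *
s=ctrl.get_state();print(s['eef_pos'],s['contact_force'],pose(1.12,.1,.088,.272)[0])
rows(1.12+np.arange(1,9)*.07,.1,.088,.272)
T=shot('top','t3')
i=cv2.imread('pics/t3.png')
cv2.imwrite('pics/t3b.png',cv2.resize(i[120:345,200:500],(800,600),interpolation=cv2.INTER_CUBIC))
```

```text
[ 0.4627 -0.1517  0.2747] [7.488  5.9195 0.1505] [ 0.4608 -0.1537  0.272 ]
0 0 -4 -10 -7 3 -1;0 0 -8 -18 -13 2 -1;1 0 -12 -26 -18 2 -1;1 0 -16 -34 -23 2 -1;1 0 -20 -42 -27 2 -1;1 0 -24 -51 -30 2 -1;1 0 -28 -61 -33 2 -1;1 0 -32 -70 -36 2 -1;
```

View pics/t3b.png

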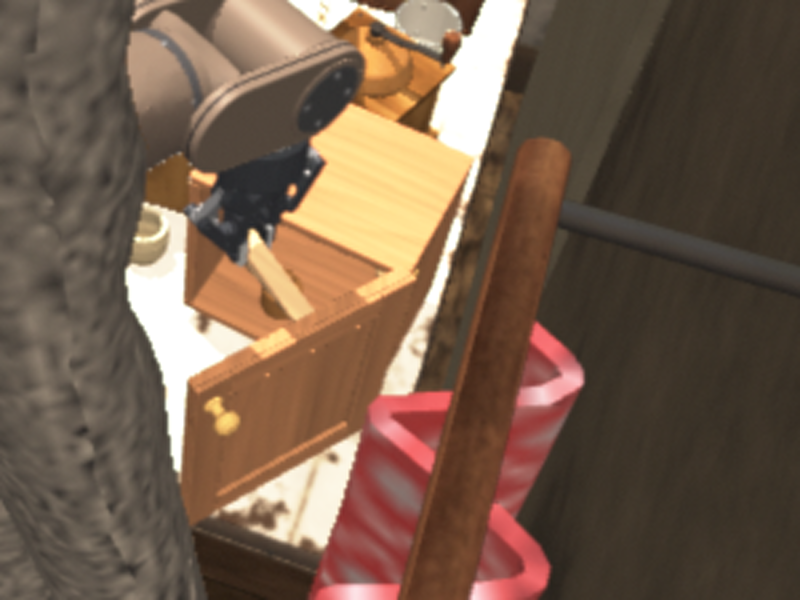

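The door is about 1.1 rad open, with the wedge tip square on its inner face at (300,315). I'll go on.

Emit:
send_rows(rows="0 0 -4 -8 -7 0 -1;0 0 -8 -16 -13 0 -1;0 0 -12 -24 -18 0 -1;0 0 -16 -32 -23 0 -1;0 0 -20 -40 -27 0 -1;0 0 -24 -49 -30 0 -1;0 0 -28 -59 -33 0 -1;0 0 -31 -65 -34 0 -1")

```text
time: 9.8
eef_pos: [0.3951, -0.1842, 0.2737]
tcp_rot: [0.733, 0.68, 0.003, -0.0]
contact_force: [2.0, 7.7, 2.0]
opening: 0.212
finger_force: 70.7
```

Run:
```python
from arc import *
s=ctrl.get_state();print(s['eef_pos'],s['contact_force'],pose(1.64,.1,.088,.272)[0],s['qpos'])
print(move(pose(1.64,.1,.088,.0265)[0]))
```

```text
[ 0.3951 -0.1842  0.2737] [1.9578 7.6554 1.956 ] [ 0.3974 -0.1846  0.272 ] [-0.6732 -0.2863  2.1119  0.0063  1.3159 -0.5993]
(array([0., 0., 0.]), array([ -1.4,   1.4, 247.2]))
```

Emit:
send_rows(rows="0 0 0 0 0 30 -1;0 0 0 0 0 60 -1;0 0 0 0 0 95 -1;0 0 0 0 0 130 -1;0 0 0 0 0 165 -1;0 0 0 0 0 200 -1;0 0 0 0 0 225 -1;0 0 0 0 0 236 -1")

```text
time: 10.8
eef_pos: [0.3941, -0.1851, 0.0357]
tcp_rot: [0.734, 0.679, 0.0, -0.002]
contact_force: [0.0, 5.4, 1.6]
opening: 0.213
finger_force: 70.7
```

Run:
```python
from arc import *
s=ctrl.get_state();print(s['eef_pos'],s['contact_force'],R.from_quat(s['tcp_rot']).as_matrix())
print(move(pose(1.64,.1,.088,.0255)[0]))
T=shot('top','t4')
for t in('wedge','large_weight','bobbin','cupboard_door','door_top'):print(t,look(T,t))
```

```text
[ 0.3941 -0.1851  0.0357] [0.019  5.4408 1.6439] [[ 0.0781  0.9969 -0.0015]
 [ 0.9969 -0.0781  0.0028]
 [ 0.0026 -0.0017 -1.    ]]
(array([0., 0., 0.]), array([ 0.7,  3.2, 10.2]))
wedge [(0.49, [0.385, -0.2158, 0.0205], [301, 296]), (0.43, [0.3344, -0.2718, 0.2409], [327, 279])]
large_weight []
bobbin [(0.57, [0.6048, -0.2593, 0.0577], [341, 228])]
cupboard_door [(0.56, [0.3342, -0.2711, 0.2389], [327, 279])]
door_top [(0.56, [0.3316, -0.2768, 0.2402], [329, 281])]
```

Emit:
send_rows(rows="0 0 0 0 0 6 -1;0 0 0 0 0 10 -1;0 0 0 -3 0 10 -1;0 0 0 -9 0 10 -1;0 0 0 -15 0 10 -1;0 0 0 -20 0 10 -1;0 0 0 -22 0 10 -1")

```text
time: 11.98
eef_pos: [0.3935, -0.209, 0.0267]
tcp_rot: [0.734, 0.679, -0.0, 0.001]
contact_force: [0.7, -0.7, -0.2]
opening: 0.211
finger_force: 70.2
```

Run:
```python
from arc import *
s=ctrl.get_state();print(s['eef_pos'],s['contact_force'])
T=shot('top','t5');print(look(T,'wedge'),look(T,'door_top'))
i=cv2.imread('pics/t5.png')
cv2.imwrite('pics/t5b.png',cv2.resize(i[180:360,220:460],(800,600),interpolation=cv2.INTER_CUBIC))
```

```text
[ 0.3935 -0.209   0.0267] [ 0.7275 -0.719  -0.2195]
[(0.64, [0.3849, -0.2328, 0.008], [306, 301])] []
```

View pics/t5b.png

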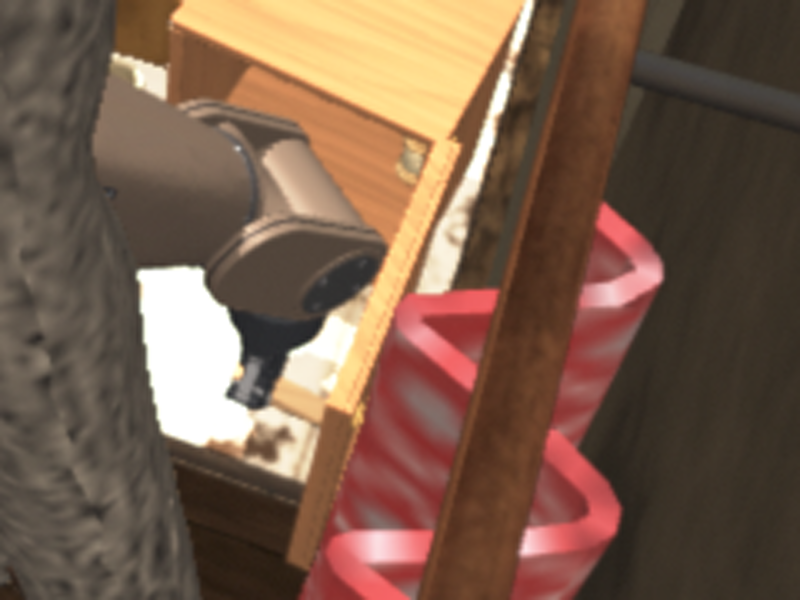

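The wedge tip is under the door with no force yet. I'll push it home.

Emit:
send_rows(rows="0 0 0 0 0 1 -1;0 0 0 -2 0 1 -1;0 0 0 -4 0 1 -1;0 0 0 -6 0 1 -1")

```text
time: 12.62
eef_pos: [0.3929, -0.2114, 0.0256]
tcp_rot: [0.734, 0.679, 0.002, -0.003]
contact_force: [1.5, 12.0, 11.9]
opening: 0.212
finger_force: 71.9
```

Emit:
send_rows(rows="0 0 0 -1 0 0 -1;0 0 0 0 0 0 -0.3;0 0 0 0 0 -1 -0.3;0 0 0 0 0 -3 -0.3;0 0 0 0 0 -20 -0.3;0 0 0 0 0 -60 -0.3;0 0 0 0 0 -110 -0.3;0 0 0 0 0 -160 -0.3")

```text
time: 13.62
eef_pos: [0.3924, -0.2163, 0.1877]
tcp_rot: [0.736, 0.678, 0.0, 0.001]
contact_force: [0.6, -0.5, -0.0]
opening: 0.353
finger_force: 0.0
```

Run:
```python
from arc import *
s=ctrl.get_state();print(s['eef_pos'],s['contact_force'],s['opening'])
T=shot('top','t6');
for t in('wedge','door_top'):print(t,look(T,t))
a,b=move([.42,0.05,.4]);print(a,b)
```

```text
[ 0.3924 -0.2163  0.1877] [ 0.5727 -0.472  -0.0448] 0.353232322759365
wedge [(0.51, [0.3847, -0.2132, 0.0118], [299, 298])]
door_top [(0.82, [0.333, -0.2766, 0.2457], [330, 279])]
[0. 0. 0.] [ 267.8    5.5 -211.6]
```

Emit:
send_rows(rows="0 0 0 0 0 -60 0;0 0 0 0 0 -120 0;0 0 0 60 0 -170 0;0 0 0 120 0 -200 0;0 0 0 180 0 -210 0;0 0 0 240 0 -210 0;0 0 0 260 0 -210 0;0 0 0 260 0 -210 0")

```text
time: 14.78
eef_pos: [0.4129, 0.0458, 0.3943]
tcp_rot: [0.733, 0.68, -0.0, -0.001]
contact_force: [-0.0, -0.0, 0.1]
opening: 0.501
finger_force: 0.0
```

Run:
```python
from arc import *
s=ctrl.get_state();print(s['time'],s['eef_pos'],s['qpos'])
T=shot('top','t7')
for t in('wedge','wedge_tip','door_top','large_weight','bobbin'):print(t,look(T,t))
i=cv2.imread('pics/t7.png')
cv2.imwrite('pics/t7b.png',cv2.resize(i[165:345,225:465],(800,600),interpolation=cv2.INTER_CUBIC))
```

```text
14.775 [0.4129 0.0458 0.3943] [-0.1351 -0.3907  1.9751  0.0004  1.5592 -0.0596]
wedge [(0.6, [0.3861, -0.2157, 0.0133], [300, 297])]
wedge_tip [(0.62, [0.3872, -0.2188, 0.0191], [302, 296])]
door_top [(0.84, [0.3298, -0.2764, 0.2484], [329, 279])]
large_weight [(0.69, [0.5547, -0.1674, 0.0667], [304, 230]), (0.29, [0.3281, -0.276, 0.2449], [329, 281])]
bobbin [(0.17, [0.3319, -0.2783, 0.2468], [330, 279])]
```

View pics/t7b.png

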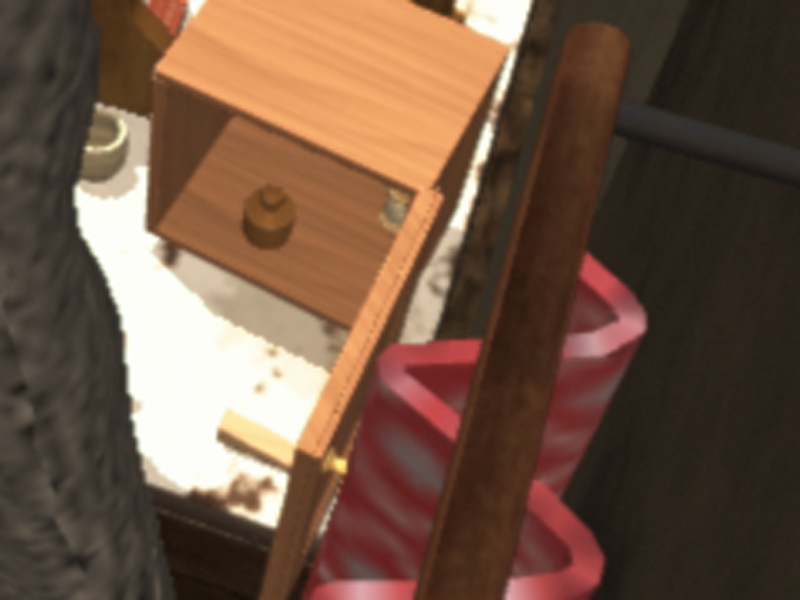

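The door stands open with the wedge under it. The weight is at about (270,215) and the bobbin at (395,210). Next are the numbers for the grasp and the recess.

```bash
cat >> h.py <<'E'
def tool(az,pitch):  # tool z at azimuth az, pitched down; y horizontal (to the side), continuous with down(az+90)/down(az-90)
    a,b=np.radians([az,pitch]);z=np.array([np.cos(a)*np.cos(b),np.sin(a)*np.cos(b),-np.sin(b)])
    y=np.array([-np.sin(a),np.cos(a),0]);return R.from_matrix(np.c_[np.cross(y,z),y,z])
E
python3 - <<'E'
from fit import *
T=shot('top');S=shot('side','s7')
q=lambda u,v:np.array([225+u*.3-.35,165+v*.3-.35])
k=onplane(T,*q(271,191),.082);print('weight by knob',k)
def cyl(d,z):
    t=np.linspace(0,2*np.pi,60);return [(d/2*np.cos(a),d/2*np.sin(a),z) for a in t]
pr=np.array([proj(T,[k[0]+x,k[1]+y,z]) for x,y,z in cyl(.042,.034)]);print('body bottom row crop',(pr[:,1].max()-165)/.3,'cols',(pr[:,0].min()-225)/.3,(pr[:,0].max()-225)/.3)
dn=onplane(T,304,230,.06);print('net ray',dn)
c,s=np.cos(CY),np.sin(CY);d=k[:2]-CO;print('cup frame',c*d[0]+s*d[1],-s*d[0]+c*d[1])
for t in('weight_block','large_recess','medium_weight','small_weight','wedge'):print(t,look(S,t))
b=lambda u,v:np.array([255+u/5-.4,205+v/5-.4])
print('block',*fit(S,[((.031,.097,.016),b(443,538)),((-.031,.097,.016),b(492,458)),((-.031,-.097,.016),b(148,331)),((.031,-.097,.016),b(93,400)),((.031,.097,0),b(445,555)),((.031,-.097,0),b(93,416)),((0,.06,.016),b(402,462))],[.52,.2,.48]))
for nm,bot,top in(('bottle',(545,405),(563,240)),('bell',(460,350),(468,222))):
    B=onplane(S,*b(*bot),0);
    zs=np.linspace(.02,.2,100);e=[abs(proj(S,[B[0],B[1],z])[1]-b(*top)[1]) for z in zs];print(nm,B,zs[np.argmin(e)])
s=ctrl.get_state();print(R.from_quat(s['tcp_rot']).as_matrix()[:,1],s['time'])
i=cv2.imread('pics/s7.png')[205:325,255:415];cv2.imwrite('pics/s7b.png',cv2.resize(i,(800,600),interpolation=cv2.INTER_CUBIC))
E
```

```text
weight by knob [ 0.5709 -0.1668  0.082 ]
body bottom row crop 243.68071071533356 cols 239.34483947441873 289.47253969817837
net ray [ 0.5586 -0.1672  0.06  ]
cup frame 0.051659465789060756 0.022081622868785206
weight_block [(0.92, [0.5127, 0.2291, 0.0197], [319, 293])]
large_recess [(0.96, [0.5169, 0.2353, 0.0132], [319, 297])]
medium_weight [(0.51, [0.5246, 0.2069, 0.0379], [310, 284])]
small_weight []
wedge [(0.2, [0.3376, -0.2657, 0.1935], [273, 143])]
block [0.5152 0.2073 0.5018] [[0.9126 0.7637]
 [0.5915 0.1993]
 [0.0296 0.6478]
 [0.4203 1.0835]
 [0.0937 0.7733]
 [0.5136 0.4859]
 [0.2853 1.1354]]
bottle [0.3804 0.2475 0.    ] 0.10727272727272728
bell [0.39   0.1911 0.    ] 0.08545454545454546
[ 0.997  -0.0778  0.0001] 15.425
```

View pics/s7b.png

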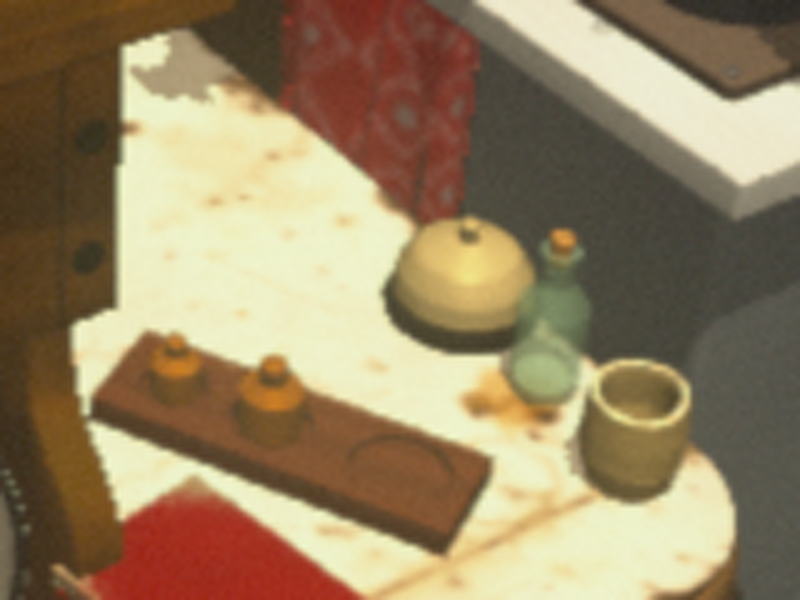

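Run:
```python
from fit import *
T=shot('top');S=shot('side')
t=np.linspace(0,2*np.pi,73)
def ext(p,x,y,d,z):
    q=np.array([proj(p,[x+d/2*np.cos(a),y+d/2*np.sin(a),z]) for a in t]);return q.min(0),q.max(0)
def f(v):
    lo,hi=ext(S,*v,.05,.016);return [ (lo[0]-255+.4)*5-347,(hi[0]-255+.4)*5-458,(lo[1]-205+.4)*5-434]
r=least_squares(f,[.486,.26]);print('recess',r.x,r.fun)
def g(v):
    lo,hi=ext(T,*v,.042,.034);L2,H2=ext(T,*v,.042,.06);k=proj(T,[*v,.082]);h=lambda u:(u-225+.35)/.3;w=lambda u:(u-165+.35)/.3
    return [h(lo[0]+hi[0])-h(0)-270+h(0)*0-h(0)*0 if 0 else (h(L2[0])+h(H2[0]))/2-270, w(hi[1])-247, h(k[0])-271, w(k[1])-191]
r=least_squares(g,[.57,-.167]);W=r.x;print('weight',W,r.fun)
az=-18;P=50
for b in(.2,.1,0):
    Rm=tool(az,P);p=np.r_[W,.064]-b*Rm.as_matrix()[:,2];print(b,p,move(p,Rm),move(p,Rm*R.from_euler('z',180,degrees=True)))
```

```text
recess [0.4861 0.261 ] [ 4.0698 -4.0478  0.2256]
weight [ 0.5701 -0.1677] [-0.7666 -1.0733  0.7571  1.0794]
0.2 [ 0.4478 -0.1279  0.2172] (array([-26.6, -33.8, -73.1]), array([-169.7,   48.3,  178.2])) (array([-36. ,  28.3,  98.8]), array([-169.7,   48.3,  178.2]))
0.1 [ 0.5089 -0.1478  0.1406] (array([-26.6, -33.8, -73.1]), array([-184.7,  110.8,  254.8])) (array([-36. ,  28.3,  98.8]), array([-184.7,  110.8,  254.8]))
0 [ 0.5701 -0.1677  0.064 ] (array([-26.6, -33.8, -73.1]), array([-199.8,  173.2,  331.4])) (array([-36. ,  28.3,  98.8]), array([-199.8,  173.2,  331.4]))
```

Emit:
send_rows(rows="-3 -4 -9 -20 5 20 0.4;-6.6 -8.4 -18.2 -40 12 40 0.4;-10 -12.6 -27.4 -60 18 60 0.4;-13.3 -16.9 -36.5 -85 24 85 0.4;-16.6 -21.1 -45.7 -110 30 110 0.4;-20 -25.3 -54.8 -130 36 130 0.4;-23.3 -29.6 -64 -150 42 150 0.4;-26.6 -33.8 -73.1 -170 48 165 0.4")

```text
time: 16.52
eef_pos: [0.4459, -0.1175, 0.2357]
tcp_rot: [0.191, 0.928, -0.045, 0.317]
contact_force: [1.1, 0.4, -0.3]
opening: 0.699
finger_force: 0.0
```

Run:
```python
from h import *
s=ctrl.get_state();print(s['eef_pos'],s['qpos'],s['contact_force'],s['opening'])
for b in(.2,.1,0):
    Rm=tool(-18,50);p=np.array([.570,-.1677,.064])-b*Rm.as_matrix()[:,2];print(move(p,Rm))
```

```text
[ 0.4459 -0.1175  0.2357] [-0.537  -0.5391  2.438   0.203   0.6097 -1.8306] [ 1.0791  0.3502 -0.3162] 0.6989933206560812
(array([-1.2, -2.6, -4.9]), array([ 6.4, -9.6, 17.9]))
(array([-1.2, -2.6, -4.9]), array([  1.9,  -7.4, 117.8]))
(array([-1.2, -2.6, -4.9]), array([ -2.6,  -5.1, 217.7]))
```

Emit:
send_rows(rows="-1.2 -2.6 -4.9 4 -9 15 0.4;-1.2 -2.6 -4.9 4 -9 40 0.4;-1.2 -2.6 -4.9 3 -8 80 0.4;-1.2 -2.6 -4.9 2 -7 118 0.4;-1.2 -2.6 -4.9 2 -7 118 0.4")

```text
time: 17.15
eef_pos: [0.5085, -0.1466, 0.1375]
tcp_rot: [0.149, 0.929, -0.052, 0.334]
contact_force: [0.4, 0.4, 0.1]
opening: 0.705
finger_force: 0.0
```

Run:
```python
from h import *
s=ctrl.get_state();print(s['eef_pos'],s['qpos'],s['contact_force'],s['opening'])
for b in(.05,0):
    Rm=tool(-18,50);p=np.array([.570,-.1677,.064])-b*Rm.as_matrix()[:,2];print(move(p,Rm))
```

```text
[ 0.5085 -0.1466  0.1375] [-0.5339 -0.1596  2.3844  0.5346  0.2772 -2.2556] [0.3534 0.3506 0.0841] 0.7049413914610673
(array([ 0.1, -0.5, -0.2]), array([-3. , -1.1, 48.1]))
(array([ 0.1, -0.5, -0.2]), array([-3.5, -1.1, 98.1]))
```

Run:
```python
from h import *
for az in(-9,0):
    Rm=tool(az,50);p=np.array([.570,-.1677,.064])-.1*Rm.as_matrix()[:,2];print(p,move(p,Rm))
```

```text
[ 0.5065 -0.1576  0.1406] (array([-5.7, -0.5, -7.1]), array([ -3.2, -11.1,  -1.5]))
[ 0.5057 -0.1677  0.1406] (array([-11.5,  -0.5, -14.1]), array([ -5. , -20.9,   0. ]))
```

Emit:
send_rows(rows="-3 0 -3.5 0 -5 0 0.4;-5.7 0 -7 0 -10 0 0.4;-8.6 0 -10.5 0 -15 0 0.4;-11.5 0 -14 0 -20 0 0.4;-11.5 0 -14 0 -20 0 0.4")

```text
time: 17.77
eef_pos: [0.5082, -0.1585, 0.1571]
tcp_rot: [0.006, 0.943, -0.006, 0.333]
contact_force: [-0.0, 0.2, 0.2]
opening: 0.699
finger_force: 0.0
```

Run:
```python
from h import *
s=ctrl.get_state();print(s['eef_pos'],s['qpos'],s['contact_force'],s['opening'],R.from_quat(s['tcp_rot']).as_matrix()[:,2])
for b in(.05,0):
    Rm=tool(0,50);p=np.array([.570,-.1677,.064])-b*Rm.as_matrix()[:,2];print(move(p,Rm))
```

```text
[ 0.5082 -0.1585  0.1571] [-0.6578 -0.1698  2.3463  0.8118  0.537  -2.8374] [-0.0215  0.1875  0.1511] 0.6985818455873753 [ 0.6273 -0.0156 -0.7786]
(array([-0.9, -1.1, -0.4]), array([11.2, -8.3, 61.4]))
(array([-0.9, -1.1, -0.4]), array([ 10.2,  -7.5, 111.4]))
```

Emit:
send_rows(rows="0 0 10.5 0 0 -10 0.4;0 0 21 0 0 -20 0.4;0 0 31.5 0 0 -30 0.4;0 0 42 0 0 -30 0.4;0 0 52.5 0 0 -30 0.4;0 0 63 0 0 -30 0.4;0 0 73.5 0 0 -30 0.4;0 0 84 0 0 -30 0.4")

```text
time: 18.77
eef_pos: [0.4884, -0.1566, 0.1777]
tcp_rot: [0.638, 0.695, 0.219, 0.248]
contact_force: [0.4, 0.2, 0.6]
opening: 0.699
finger_force: 0.0
```

Emit:
send_rows(rows="0 0 10.5 0 0 0 0.4;0 0 21 0 0 0 0.4;0 0 31.5 0 0 0 0.4;0 0 42 0 0 0 0.4;0 0 52.5 0 0 0 0.4;0 0 63 0 0 0 0.4;0 0 73.5 0 0 0 0.4;0 0 84 0 0 0 0.4")

```text
time: 19.77
eef_pos: [0.4883, -0.1565, 0.1777]
tcp_rot: [0.939, 0.089, 0.329, 0.038]
contact_force: [0.5, -0.4, 0.4]
opening: 0.699
finger_force: 0.0
```

Run:
```python
from h import *
s=ctrl.get_state();print(s['eef_pos'],s['qpos'],s['contact_force'])
Z=R.from_euler('z',180,degrees=True)
for az in (0,-5):
  for b in(.1,.05,0):
    Rm=tool(az,50)*Z;p=np.array([.570,-.1677,.064])-b*Rm.as_matrix()[:,2];print(move(p,Rm))
```

```text
[ 0.4883 -0.1565  0.1777] [-0.6869 -0.2615  2.3744  0.7485  0.6032  0.1567] [ 0.5157 -0.3975  0.3913]
(array([ 0.6,  1.4, 11.1]), array([-11.5,   8.6,  40. ]))
(array([ 0.6,  1.4, 11.1]), array([-10.2,   8.2,  89.9]))
(array([ 0.6,  1.4, 11.1]), array([ -8.9,   7.8, 139.9]))
(array([-2.6,  1.1, 15. ]), array([-10.2,   3.1,  40. ]))
(array([-2.6,  1.1, 15. ]), array([-9.5,  5.5, 90. ]))
(array([-2.6,  1.1, 15. ]), array([ -8.9,   7.8, 139.9]))
```

Emit:
send_rows(rows="0.6 1.4 8 -10 9 15 0.4;0.6 1.4 11 -11 9 40 0.4;0.6 1.4 11 -11 8.5 65 0.4;0.6 1.4 11 -10 8 85 0.4;0.6 1.4 11 -10 8 90 0.4")

```text
time: 20.4
eef_pos: [0.5381, -0.1672, 0.1013]
tcp_rot: [0.94, 0.004, 0.341, 0.001]
contact_force: [-0.7, 0.6, 0.0]
opening: 0.699
finger_force: 0.0
```

Run:
```python
from h import *
s=ctrl.get_state();print(s['eef_pos'],s['qpos'],s['contact_force'],R.from_quat(s['tcp_rot']).as_matrix()[:,2])
Z=R.from_euler('z',180,degrees=True)
for az in (0,):
  for b in(.05,0):
    Rm=tool(az,50)*Z;p=np.array([.570,-.1677,.064])-b*Rm.as_matrix()[:,2];print(move(p,Rm))
T=shot('top','t8');i=cv2.imread('pics/t8.png')
cv2.imwrite('pics/t8b.png',cv2.resize(i[165:345,225:465],(800,600),interpolation=cv2.INTER_CUBIC))
```

```text
[ 0.5381 -0.1672  0.1013] [-0.6424  0.0266  2.2993  1.0761  0.4531  0.0106] [-0.7091  0.5955  0.0169] [ 0.641   0.0015 -0.7675]
(array([-0.1,  0.1,  0.5]), array([ 0.4,  0.5, -0.9]))
(array([-0.1,  0.1,  0.5]), array([ 0.6,  0.6, 49.1]))
```

Emit:
send_rows(rows="0 0 0.5 0.5 0.5 15 0.4;0 0 0.5 0.5 0.5 30 0.4;0 0 0.5 0.5 0.5 42 0.4;0 0 0.5 0.5 0.5 49 0.4;0 0 0.5 0.5 0.5 49 0.4")

```text
time: 21.08
eef_pos: [0.5701, -0.1684, 0.065]
tcp_rot: [0.94, -0.0, 0.342, -0.0]
contact_force: [-0.3, -0.5, -1.3]
opening: 0.698
finger_force: 0.0
```

Emit:
send_rows(rows="0 0 0 0 0 0 -1;0 0 0 0 0 0 -1;0 0 0 0 0 0 -1;0 0 0 0 0 0 -1;0 0 0 0 0 0 -1", grip_force=50)

```text
time: 21.7
eef_pos: [0.5704, -0.1691, 0.0657]
tcp_rot: [0.94, -0.0, 0.342, 0.0]
contact_force: [-5.4, -0.5, 5.2]
opening: 0.453
finger_force: 49.7
```

Run:
```python
from h import *
s=ctrl.get_state();print(s['eef_pos'],s['qpos'],s['contact_force'],s['opening'],s['finger_force'])
def W(v): return R.from_quat(s['tcp_rot']).inv().apply(v)*1000
print('up10',W([0,0,.01]),'out',W(cup(-.1,0,0)-cup(0,0,0)))
```

```text
[ 0.5704 -0.1691  0.0657] [-0.6018  0.1702  2.2324  1.242   0.3939 -0.1301] [-5.3789 -0.4869  5.1683] 0.45273855993703155 49.69422990339808
up10 [ 6.4278  0.0046 -7.6605] out [-75.4795 -17.043  -63.3433]
```

Emit:
send_rows(rows="0 0 0 3 0 -4 -1;0 0 0 6 0 -8 -1;0 0 0 6 0 -8 -1", grip_force=60)

```text
time: 22.08
eef_pos: [0.5691, -0.168, 0.0742]
tcp_rot: [0.94, 0.0, 0.341, -0.001]
contact_force: [-0.0, 0.4, -5.0]
opening: 0.444
finger_force: 60.2
```

Emit:
send_rows(rows="0 0 0 0 0 -10 -1;0 0 0 0 0 -30 -1;0 0 0 0 0 -55 -1;0 0 0 0 0 -80 -1;0 0 0 0 0 -105 -1;0 0 0 0 0 -130 -1;0 0 0 0 0 -150 -1;0 0 0 0 0 -150 -1")

```text
time: 23.08
eef_pos: [0.4729, -0.1688, 0.191]
tcp_rot: [0.94, 0.0, 0.342, 0.001]
contact_force: [-0.8, -0.7, -5.0]
opening: 0.445
finger_force: 61.2
```

Run:
```python
from h import *
s=ctrl.get_state();print(s['time'],s['eef_pos'],s['qpos'],s['contact_force'],s['opening'],R.from_quat(s['tcp_rot']).as_matrix()[:,2])
T=shot('top')
for t in('large_weight','bobbin','wedge','door_top'):print(t,look(T,t))
Z=R.from_euler('z',180,degrees=True)
for p in([.49,.05,.2],[.486,.2605,.2]):
  for az in(20,42):print(p,az,move(p,tool(az,50)*Z))
```

```text
23.075 [ 0.4729 -0.1688  0.191 ] [-0.7543 -0.3134  2.3924  0.7839  0.6717  0.284 ] [-0.848  -0.67   -4.9854] 0.4450490449887304 [ 0.6429 -0.0012 -0.7659]
large_weight []
bobbin [(0.61, [0.6021, -0.2585, 0.0597], [340, 228])]
wedge [(0.69, [0.3861, -0.2163, 0.0153], [301, 297])]
door_top [(0.85, [0.3299, -0.2761, 0.2417], [329, 281])]
[0.49, 0.05, 0.2] 20 (array([ 12.7,   0.2, -15.4]), array([  20.1, -218.1,    2.5]))
[0.49, 0.05, 0.2] 42 (array([ 26.8,   0.1, -32.3]), array([  20.1, -218.1,    2.5]))
[0.486, 0.2605, 0.2] 20 (array([ 12.7,   0.2, -15.4]), array([  16.8, -428.6,    0.4]))
[0.486, 0.2605, 0.2] 42 (array([ 26.8,   0.1, -32.3]), array([  16.8, -428.6,    0.4]))
```

Emit:
send_rows(rows="2 0 -2 5 -25 -5 -1;4 0 -5 10 -60 -10 -1;7 0 -8 20 -100 -15 -1;10 0 -12 20 -145 -15 -1;13 0 -15 20 -190 -15 -1;16 0 -19 20 -235 -15 -1;20 0 -24 20 -280 -15 -1;23 0 -28 20 -320 -15 -1")

```text
time: 24.32
eef_pos: [0.4785, 0.1532, 0.2134]
tcp_rot: [0.893, 0.295, 0.323, -0.105]
contact_force: [0.8, -0.2, -5.6]
opening: 0.44
finger_force: 61.4
```

Run:
```python
from h import *
s=ctrl.get_state();print(s['eef_pos'],s['qpos'],s['contact_force'],s['opening'])
Z=R.from_euler('z',180,degrees=True)
for z in(.15,.08,.045):print(move([.486,.2605,z],tool(42,50)*Z))
```

```text
[0.4785 0.1532 0.2134] [-0.094  -0.3527  2.3742  0.7206  0.6994  0.3745] [ 0.77   -0.1688 -5.6235] 0.44037111857445127
(array([ 3.7,  0.3, -4.1]), array([ 13.3, -82. ,  93.1]))
(array([ 3.7,  0.3, -4.1]), array([-31.5, -82.3, 147. ]))
(array([ 3.7,  0.3, -4.1]), array([-53.8, -82.4, 173.9]))
```

Emit:
send_rows(rows="1 0 -1 -10 -30 10 -1;2 0 -2 -5 -60 30 -1;3.7 0 -4 5 -82 60 -1;3.7 0 -4 13 -82 85 -1;3.7 0 -4 13 -82 93 -1;3.7 0 -4 13 -82 93 -1")

```text
time: 25.08
eef_pos: [0.4862, 0.2584, 0.1496]
tcp_rot: [0.879, 0.335, 0.317, -0.122]
contact_force: [-0.9, -0.0, -6.4]
opening: 0.44
finger_force: 62.1
```

Run:
```python
from h import *
s=ctrl.get_state();print(s['eef_pos'],s['qpos'],s['contact_force'],R.from_quat(s['tcp_rot']).as_matrix())
S=shot('side','s9');T=shot('top','t9')
print(look(S,'large_weight'),look(S,'large_recess'),look(T,'large_weight'))
e=np.array(s['eef_pos']);
for dz in(.025,.01,-.03):print(proj(S,e+[0,0,dz]))
# brass mask near the weight
i=S['color'];h=cv2.cvtColor(i,cv2.COLOR_RGB2HSV);c=proj(S,e).astype(int);print(c)
sub=h[c[1]-30:c[1]+30,c[0]-25:c[0]+25]
m=((sub[...,0]>8)&(sub[...,0]<28)&(sub[...,1]>110)&(sub[...,2]>50))
for r in range(0,60,2):print(''.join('#' if x else '.' for x in m[r]))
```

```text
[0.4862 0.2584 0.1496] [ 0.1559 -0.1137  2.3191  0.8552  0.4778  0.3158] [-0.9083 -0.0318 -6.442 ] [[ 0.5752  0.6653  0.4759]
 [ 0.5109 -0.7466  0.4261]
 [ 0.6388 -0.002  -0.7694]]
[(0.8, [0.4932, 0.2652, 0.1506], [338, 257])] [(0.97, [0.5165, 0.2347, 0.0164], [319, 296])] []
[339.9099 245.6953]
[339.3497 250.9453]
[337.8929 264.598 ]
[338 254]
..................................................
.........#........................................
..#.......#.......................................
....#.....#.......................................
.......................#.#........................
...........#..........#...........................
..............#......#............................
..................................................
..........................#.......................
...................#............#.................
....................#..#####....#.................
.....................#########....................
......................###########.................
..................################................
.................#################......#####.....
.................#################......######....
.................#################......#######...
.................################......#########..
.................###############.......##########.
................################......#########...
.................###############....##########....
..................###########################.....
....................#########################.....
..............................###########..#......
..................................................
..................................................
..................................................
..................................................
##....................................######......
###..................................########.....
```

Run:
```python
from h import *
Z=R.from_euler('z',180,degrees=True)
for z in(.1,.07,.052):print(move([.486,.2603,z],tool(42,50)*Z))
```

```text
(array([ 0.3,  0.1, -0.3]), array([-32.5,  -2.4,  40.1]))
(array([ 0.3,  0.1, -0.3]), array([-51.7,  -2.4,  63.1]))
(array([ 0.3,  0.1, -0.3]), array([-63.2,  -2.4,  76.9]))
```

Emit:
send_rows(rows="0 0 0 -11 -2 13 -1;0 0 0 -22 -2 27 -1;0 0 0 -33 -2 40 -1;0 0 0 -43 -2 52 -1;0 0 0 -52 -2 63 -1;0 0 0 -60 -2 73 -1;0 0 0 -63 -2 77 -1;0 0 0 -63 -2 77 -1")

```text
time: 26.32
eef_pos: [0.4865, 0.2603, 0.0517]
tcp_rot: [0.879, 0.334, 0.319, -0.121]
contact_force: [-0.4, 0.3, -5.1]
opening: 0.443
finger_force: 62.1
```

Run:
```python
from h import *
s=ctrl.get_state();print(s['eef_pos'],s['qpos'],s['contact_force'])
Z=R.from_euler('z',180,degrees=True)
for z in(.047,.042):print(move([.486,.2603,z],tool(42,50)*Z))
S=shot('side','s10');print(look(S,'large_weight'),look(S,'medium_weight'))
```

```text
[0.4865 0.2603 0.0517] [ 0.1611  0.113   2.3375  1.3631  0.3583 -0.2322] [-0.3532  0.2782 -5.113 ]
(array([ 0.3,  0.2, -0.3]), array([-3.3, -0.3,  3.3]))
(array([ 0.3,  0.2, -0.3]), array([-6.5, -0.3,  7.2]))
[(0.83, [0.4924, 0.2636, 0.0511], [335, 289])] [(0.72, [0.5266, 0.207, 0.0398], [309, 284])]
```

Emit:
send_rows(rows="0 0 0 -1.3 0 1.5 -1;0 0 0 -2.6 0 3.1 -1;0 0 0 -3.5 0 4.2 -1;0 0 0 -4.3 0 5.2 -1;0 0 0 -5.1 0 6.1 -1;0 0 0 -5.1 0 6.1 -1")

```text
time: 27.22
eef_pos: [0.4861, 0.2605, 0.0433]
tcp_rot: [0.879, 0.334, 0.318, -0.121]
contact_force: [-0.3, -0.5, -5.9]
opening: 0.443
finger_force: 62.1
```

Emit:
send_rows(rows="0 0 0 -0.6 0 0.8 -1;0 0 0 -1.2 0 1.5 -1;0 0 0 -1.2 0 1.5 -1")

```text
time: 27.6
eef_pos: [0.4869, 0.261, 0.0428]
tcp_rot: [0.878, 0.335, 0.319, -0.122]
contact_force: [-5.3, -2.0, 2.7]
opening: 0.449
finger_force: 62.9
```

Emit:
send_rows(rows="0 0 0 0.6 0 -0.8 -0.02;0 0 0 0.6 0 -0.8 0.1;0 0 0 0.6 0 -0.8 0.2;0 0 0 0.6 0 -0.8 0.2;0 0 0 0.6 0 -0.8 0.2")

```text
time: 28.22
eef_pos: [0.4862, 0.2605, 0.0426]
tcp_rot: [0.879, 0.334, 0.318, -0.121]
contact_force: [-0.3, -0.1, -0.2]
opening: 0.601
finger_force: 0.0
```

Emit:
send_rows(rows="0 0 0 0 0 -8 0.2;0 0 0 0 0 -18 0.2;0 0 0 0 0 -35 0.2;0 0 0 0 0 -60 0.2;0 0 0 0 0 -90 0.2;0 0 0 0 0 -120 0.2;0 0 0 0 0 -140 0.2;0 0 0 0 0 -140 0.2")

```text
time: 29.22
eef_pos: [0.4294, 0.2037, 0.1544]
tcp_rot: [0.879, 0.335, 0.318, -0.121]
contact_force: [-0.2, -0.8, -0.2]
opening: 0.598
finger_force: 0.0
```

Run:
```python
from h import *
s=ctrl.get_state();print(s['time'],s['eef_pos'],s['contact_force'],s['opening'])
S=shot('side','s11');T=shot('top','t11')
for t in('large_weight','medium_weight','small_weight'):print(t,look(S,t))
for t in('wedge','door_top','bobbin','cup_a'):print(t,look(T,t))
h=cv2.cvtColor(S['color'],cv2.COLOR_RGB2HSV)
for n,w in(('L',[.486,.2605,.011]),('M',[.520,.1985,.011])):
  print(n,proj(S,w),proj(S,np.array(w)+[0,0,.055 if n=='L' else .044]))
sub=h[268:312,300:360];m=((sub[...,0]>8)&(sub[...,0]<28)&(sub[...,1]>150)&(sub[...,2]>85))
for r in range(0,44,2):print(''.join('#' if x else '.' for x in m[r]))
```

```text
29.225 [0.4294 0.2037 0.1544] [-0.2441 -0.8469 -0.1588] 0.5984194453243749
large_weight [(0.72, [0.4946, 0.2673, 0.0469], [335, 292])]
medium_weight [(0.72, [0.5258, 0.206, 0.0398], [309, 284])]
small_weight [(0.66, [0.5494, 0.1557, 0.0348], [290, 277])]
wedge [(0.49, [0.3835, -0.2166, 0.0115], [300, 299])]
door_top [(0.65, [0.3321, -0.2757, 0.2487], [329, 278])]
bobbin [(0.38, [0.6039, -0.2591, 0.0593], [341, 228])]
cup_a [(0.64, [0.5919, -0.0137, 0.0315], [256, 210])]
L [334.7992 299.7603] [336.6472 282.5915]
M [308.7482 289.7717] [309.6903 276.2834]
............................................................
............................................................
............................................................
............................................................
............................................................
.......#####................................................
#######..#####..............................................
###############...................#####.....................
.#.###############...............######...........#########.
...############...##.#......#############........###########
....###########...####.###########.########..............###
....##########.##.#########################.................
################.##.#..###.################.................
.#######.###############...#################................
.....###################....###############.######..........
.........#################..################.######.........
................###########.#######################.........
...................######################.#####.#...........
.........................################.######............
...............................#################............
...................................###########..............
........................................#.####..............
```

```bash
python3 -c "
from plant import ctrl
print(ctrl.sign_off())"
```

```text
the job is handed in; nothing more can be done
None
```

The job is handed in at about 30 s of the 72 s limit: the door is wedged open about square, and the large brass weight stands upright in the empty recess. The last camera checks found the other weights, the bobbin and a cup where they were.

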